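# Gauge the salvaged heat-spreader plates

### The arm

A 6-joint arm with a two-finger parallel gripper is mounted at the origin on the work surface. World frame = base frame: x ahead of the robot, y to its left, z up, the work surface at z = 0. Lengths are in m, angles in rad, forces in N, time in s.
With the tool pointing down it reaches from about 0.25 to 0.725 m from the base axis. Payload 4 kg.
Tool frame: the origin (TCP) lies midway between the tips of the shut fingers; the grasp point (between the pads) lies 19 mm behind it; z points along the fingers, x is the direction in which the jaws open and shut, and the axes are right-handed (so a half turn about z gives the same grasp; the last joint's range is limited). The gripper opens to 85 mm and grips with 20 to 120 N. Pads are 22 mm wide; open, the fingers measure 114 mm over their backs; the gripper's body (76 mm by 85 mm) begins 54 mm behind the grasp point. The pads swing forward as they close: fully open they stand 13 mm farther back than shut.
Start: joints at [1.169, 0.241, 0.005, 1.335, 0, 1.571], TCP at [0.196, 0.46, 0.231] pointing down, gripper open.
Joint ranges: [-2.72, 2.72], [-1.05, 1.87], [-1.09, 1.28], [-1.99, 2.15], [-1.42, 1.44], [-3.14, 3.14]. Speed limits (rad/s): [2.79, 2.79, 3.14, 3.14, 3.14, 3.14].

### API

Orientations are given as a unit quaternion [x, y, z, w].
In Python, from workcell import bot gives the robot as it stands.
- The arm moves only by the tool drive_tool, never from a script. Its argument "rows" is text: rows parted by semicolons, each of 5 numbers parted by spaces: the finger opening in mm, from 0 to 85.4, then the shift along the tool's x, y, z in mm, then the turn about the tool's z in rad. A call has 1 to 12 rows; each row shifts and turns the commanded pose from where the row before left it, along the tool's axes as they then stand; what a row does not reach is not made up. A row lasts 1/10 s, in which the tool goes at most 50 mm and 8.59 degrees, less where a joint would pass 70% of its speed; a pose out of reach is approached as far as the arm can. A call is refused whole if a number of a shift passes 50 or a number of a turn 0.15, either way. A call with a gripper value outside its range is refused whole. The fingers move at their own pace and stop on an object; the grip force is fixed at half the most. Time passes only in rows, so rows that do not move let the fingers close. It gives the time, the measured TCP pose, the force and the opening at its end, in the units of the state.
- bot.get_obs(): the state, without advancing time (a new reading comes with each control period).
- bot.camera(name): name is "side" or "top" or "wrist"; returns a dict with "image" (480x640x3 uint8, red, green, blue), "vertical_fov" (degrees; the focal length in pixels is half the picture's height over the tangent of half this angle, whatever the lens; pixels are square), "cx", "cy" (the principal point, pixels), "R" (3x3) and "t" (3): a world point X has camera coordinates R X + t; the wrist camera has in their place "tool_from_camera" (4x4, takes a point from camera to tool coordinates, whose origin is the TCP and whose axes are the tool frame's). Camera axes: x right, y down, z forward; pixel columns grow to the right and rows downward; lengths in m; the calibration is good to about 2 mm. A picture is of the moment at which its call begins: read the wrist's pose just before it. There is no depth.
- bot.job_done(): hands the job in, once; it reports no verdict.
The state is a dict: "clock": time; "joint_pos": joint angles; "joint_vel": joint speeds; "tau": joint torques, N m; "eef_pos": TCP position; "tool_rot": TCP orientation; "ft_force": force on the tool from outside, world axes, zero at the start; "ft_torque": the same for the moment, N m; "grip_width": finger opening in m.
Only numpy, scipy, OpenCV 4.12 (cv2) and the standard library are available. Lean on these libraries where they do the work, as an engineer would, in place of code of your own. Each camera call takes 0.05 s, during which the arm holds its last target. There are 200 camera calls.

### The job

Sort the two loose aluminium heat-spreader plates standing on the foam into the thickness gauge: put each on edge into the narrowest slot it will go down into, fully home on the slot's floor and about centred in the block, and let go. The block slides endwise in its tray, so find each slot gently and never force a plate against it; leave everything else on the bench alone.

Things in the scene. Friction and masses are not known exactly. Their poses are not given: they have to be found in the camera images.
- gauge: Thickness gauge screwed to the bench: steel tray 200 mm long with 22 mm high ends, 62 mm deep, floor 6 mm thick, and in it a brown block 168 mm long, 54 mm deep, flat top 40 mm above the bench, with four square-edged slots. Origin: centre of the tray's underside; y along the row, z up. The block lies anywhere up to 11 mm either side of centre along y and moves stiffly (about 12 N); this is not in the pose
- slot9 (a point): Nominal place of the 9.5 mm slot, the narrowest: middle of its mouth, 40 mm above the bench, if the block were central in the tray; the true slot is up to 11 mm either way along y, to be found by eye or feel. Axes as the gauge. Slots run right through the block along x, open above and at both ends, no lead-in, 26 mm deep (floor 14 mm above the bench), 40 mm apart
- slot12 (a point): Nominal place of the 12.5 mm slot, next to the 9.5 mm one; as for slot9
- slot15 (a point): Nominal place of the 15.5 mm slot, empty; as for slot9. It stays empty
- slot18 (a point): Nominal place of the 18.5 mm slot; a 17 mm plate is fixed in it and reaches 74 mm above the bench
- plate_thin: aluminium heat-spreader plate, 8 mm thick, 50 mm wide, 60 mm tall, screw holes and a grey patch on both faces, both ways round alike; stands on edge on the foam sheet. Origin: centre of its lower edge; z up its height (top at 60 mm), y through its thickness, x along its width. It belongs in the 9.5 mm slot
- plate_thick: aluminium heat-spreader plate, 11 mm thick, 50 mm wide, 60 mm tall, screw holes and a grey patch on both faces, both ways round alike; stands on edge on the foam sheet. Origin: centre of its lower edge; z up its height (top at 60 mm), y through its thickness, x along its width. It belongs in the 12.5 mm slot
- foam: white packing-foam sheet, 230 x 250 x 5 mm, fixed on the bench; origin at the centre of its underside. The two plates stand on it about 110 mm apart along its y, their faces roughly across its y
- heatsink: black finned heat sink, 32 x 40 x 24 mm, lying on the far part of the foam; leave it alone. Origin: about the middle of its underside
- capacitor: dark standing capacitor can, 25 mm across, 35 mm tall, on the near part of the foam; leave it alone. Origin: about the middle of its underside
- meter: red multimeter lying on its back, 78 x 160 x 38 mm, beyond the gauge and the foam; leave it alone. Origin: about the middle of its underside
- screwdriver: screwdriver lying near the robot, 170 mm long; leave it alone. Origin: about the middle of its underside
- screw_tin: small open steel tin, 64 mm across, 26 mm tall; leave it alone. Origin: about the middle of its underside
- tape: black roll of tape lying flat, 84 mm across, 22 mm tall; leave it alone. Origin: about the middle of its underside
- tweezers: steel tweezers lying flat, 110 mm long, 6 mm high; leave it alone. Origin: about the middle of its underside
Not all that is in view belongs to the job. Leave any purple or red look-alike of the plate_thin alone.

How it is judged:
At the end, for the whole second after the job is handed in: The 8 mm plate stands in the 9.5 mm slot and the 11 mm plate in the 12.5 mm slot (within 13 mm of its nominal place along the tray), lower edge at most 2.5 mm above the slot's floor, within 12 mm of the block's middle along the slot, upright within 0.12 rad, at rest, released (y of plate_thin in the frame of gauge between -0.073 and -0.047 m and x of plate_thin in the frame of gauge between -0.012 and 0.012 m and z of plate_thin in the frame of gauge between 0.01 and 0.0165 m and angle between each of plate_thin, plate_thick's own z axis and vertical below 0.12 rad and linear speed of each of plate_thin, plate_thick below 0.02 m/s and contact force between each of plate_thin, plate_thick and the fingers below 0.2 N and y of plate_thick in the frame of gauge between -0.033 and -0.007 m and x of plate_thick in the frame of gauge between -0.012 and 0.012 m and z of plate_thick in the frame of gauge between 0.01 and 0.0165 m); the robot touches nothing.
It fails at once if the 8 mm plate is forced against the gauge (more than 50 N) (contact force between plate_thin and gauge above 50 N).
It fails at once if the 11 mm plate is forced against the gauge (more than 50 N) (contact force between plate_thick and gauge above 50 N).
It fails at once if something else on the bench is moved more than 30 mm (distance of any of heatsink, capacitor, meter, screwdriver, screw_tin, tape, tweezers from where it was at the start of the episode above 0.03 m).
It also fails if it takes over 70 s, if anything falls off the work surface, if the arm or the gripper's body presses on something with over 40 N, if the wrist force passes 120 N, or if a joint passes its speed limit or range.

## Working session

There is one attempt and no reset: what is moved stays moved. The work goes in short steps, Python scripts to look and compute and a tool call to move; the robot and the scene stay as the last step left them, time stands still between calls to the robot, and variables do not carry over. Pictures are saved under pics/ and viewed, about 8 in all and at most 12, crops included, and the job is handed in when it is done.

Besides the shell and the picture viewer there is one more tool, called after "Request:" by a JSON object that holds its "name" and its "arguments", one argument or row to a line. drive_tool: Moves the arm, as the interface text tells. Its arguments: {"type":"object","properties":{"rows":{"type":"string"}},"required":["rows"]}

```bash
ls; mkdir -p pics; python3 - <<'E'
from workcell import bot
import cv2
o=bot.get_obs();print({k:(o[k]) for k in ("clock","eef_pos","tool_rot","ft_force","grip_width")})
for n in ("top","side"):
    c=bot.camera(n);cv2.imwrite(f"pics/{n}0.png",c["image"][:,:,::-1]);print(n,c["vertical_fov"],c["cx"],c["cy"],c["R"],c["t"])
E
```

```text
pics
{'clock': 0.0, 'eef_pos': array([0.19527772, 0.45956882, 0.23039468]), 'tool_rot': array([ 8.33995644e-01,  5.51769952e-01, -9.11140082e-04,  5.96780310e-04]), 'ft_force': array([ 1.08393938, -0.11886901, -1.44564027]), 'grip_width': 0.08554385391314245}
top 51.735541653814295 326.26630828589066 235.47389437427813 [[-0.0111474  -0.99964792 -0.02407845]
 [-0.9971479   0.01291062 -0.07435983]
 [ 0.07464451  0.02318085 -0.99694074]] [0.07105474 0.56930145 1.20772611]
side 57.962699342860375 315.7727444698881 236.79393670320684 [[-0.84883503 -0.52846439  0.01430014]
 [-0.3683269   0.57178056 -0.73307727]
 [ 0.37922869 -0.62752879 -0.67999502]] [0.51625092 0.23632383 0.73354181]
```

View pics/top0.png

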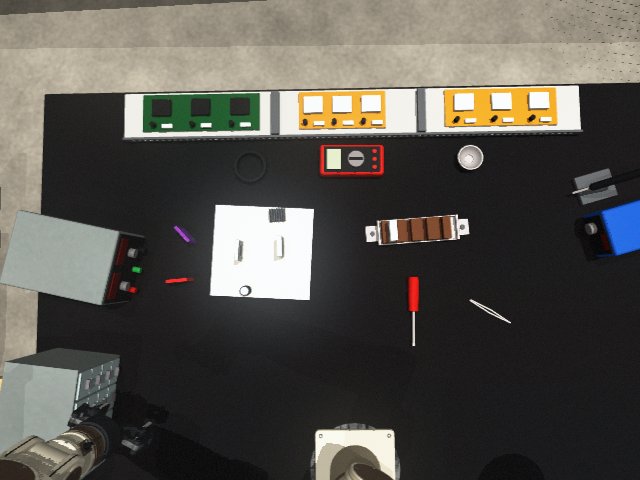

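View pics/side0.png

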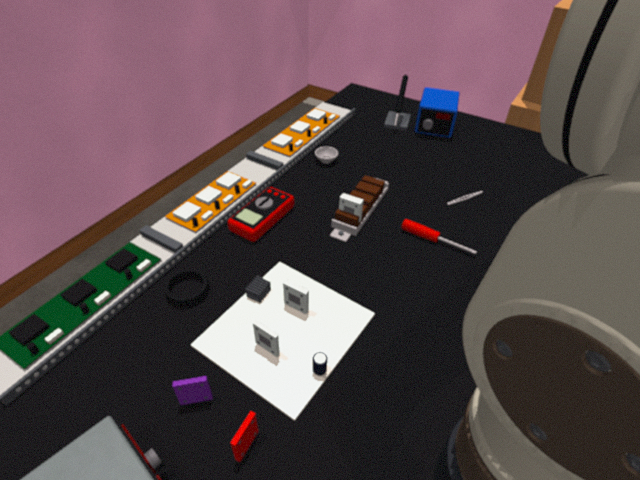

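The top view shows plates at about (239,251) and (279,246) on the foam. The gauge is at (418,230), with the fixed plate at its left (+y) end, so the 9.5 mm slot is at its right (−y) end. The red (178,281) and purple (183,234) look-alikes lie off the foam and are not the targets. I'll enlarge the foam and gauge.

```bash
cat > h.py <<'E'
import numpy as np, cv2
from workcell import bot
from scipy.spatial.transform import Rotation as Rn
def cam(n):
    o=bot.get_obs(); c=bot.camera(n)
    f=240/np.tan(np.radians(c["vertical_fov"])/2)
    if n=="wrist":
        T=np.array(c["tool_from_camera"]); Rt=Rn.from_quat(o["tool_rot"]).as_matrix()
        Rw=Rt@T[:3,:3]; p=Rt@T[:3,3]+o["eef_pos"]
    else: Rw=np.array(c["R"]).T; p=-Rw@np.array(c["t"])
    return dict(im=c["image"][:,:,::-1].copy(),f=f,cx=c["cx"],cy=c["cy"],R=Rw,p=p,o=o)
def cast(c,uv,z):
    d=c["R"]@np.array([(uv[0]-c["cx"])/c["f"],(uv[1]-c["cy"])/c["f"],1.]); return c["p"]+d*(z-c["p"][2])/d[2]
def proj(c,X):
    q=c["R"].T@(np.array(X)-c["p"]); return q[:2]/q[2]*c["f"]+[c["cx"],c["cy"]]
def tool(o):
    R=Rn.from_quat(o["tool_rot"]).as_matrix(); return R
def shift(o,X,yaw=None):
    "tool-axis shift (mm) to bring TCP to X"
    return np.round(1000*tool(o).T@(np.array(X)-o["eef_pos"]),1)
E
python3 - <<'E'
from h import *
c=cam("top")
A=cv2.resize(c["im"][200:305,200:320],None,fx=4,fy=4,interpolation=cv2.INTER_CUBIC)
B=cv2.resize(c["im"][205:255,360:475],None,fx=4,fy=4,interpolation=cv2.INTER_CUBIC)
B=cv2.copyMakeBorder(B,0,A.shape[0]-B.shape[0],0,0,cv2.BORDER_CONSTANT)
im=np.hstack([A,B]);cv2.imwrite("pics/crop.png",cv2.resize(im,None,fx=.85,fy=.85))
for uv,z in [((239,251),.065),((279,246),.065),((418,230),.04),((393,230),.074),((245,291),.04),((276,214),.03)]: print(uv,cast(c,uv,z))
o=c["o"];print(tool(o))
w=bot.camera("wrist");print(w["vertical_fov"],w["tool_from_camera"])
E
```

```text
(239, 251) [0.53221825 0.27327932 0.065     ]
(279, 246) [0.54304589 0.17690273 0.065     ]
(418, 230) [ 0.57926348 -0.16018742  0.04      ]
(393, 230) [ 0.57720338 -0.09558922  0.074     ]
(245, 291) [0.43562711 0.26341241 0.04      ]
(276, 214) [0.624593   0.18822658 0.03      ]
[[ 3.91141913e-01  9.20330097e-01 -7.17908910e-04]
 [ 9.20328546e-01 -3.91142572e-01 -1.68973626e-03]
 [-1.83591988e-03  2.14612648e-07 -9.99998315e-01]]
63.429931694547896 [[ 9.99998980e-01  8.98333359e-04  1.11025000e-03 -4.75299247e-04]
 [-1.20928706e-03  9.46188091e-01  3.23614947e-01 -8.33547728e-02]
 [-7.59791228e-04 -3.23615960e-01  9.46188212e-01 -1.44091871e-01]
 [ 0.00000000e+00  0.00000000e+00  0.00000000e+00  1.00000000e+00]]
```

View pics/crop.png

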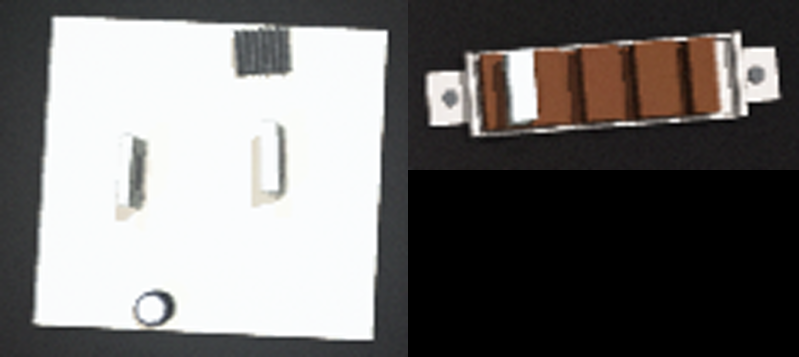

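Request:
{"name": "drive_tool", "arguments": {
  "rows": "85 -12 46 -2.5 0;85 -12 46 -2.5 0;85 -12 46 -2.5 0;85 -12 46 -2.5 0;85 -12 46 -2.5 0;85 -12 46 -2.5 0;85 -12 46 -2.5 0;85 -12 46 -2.5 0;85 0 0 0 -0.14;85 0 0 0 -0.14;85 0 0 0 -0.12;85 0 0 0 0"
}}

```text
clock: 1.4
eef_pos: [0.4967, 0.2276, 0.2509]
tool_rot: [0.708, 0.706, -0.0, -0.0]
ft_force: [0.3, 0.5, -0.1]
grip_width: 0.0851
```

```bash
cat >> h.py <<'E'
def st():
    o=bot.get_obs();R=tool(o);print(o["clock"],o["eef_pos"].round(4),"xyaw",round(np.degrees(np.arctan2(R[1,0],R[0,0])),2),"F",o["ft_force"].round(1),"w",round(o["grip_width"]*1000,1));return o
E
python3 - <<'E'
from h import *
st();c=cam("wrist");cv2.imwrite("pics/w1.png",c["im"])
import pickle;pickle.dump(c,open("w1.pkl","wb"))
E
```

```text
1.4 [0.4967 0.2276 0.2509] xyaw 89.85 F [ 0.3  0.5 -0.1] w 85.1
```

View pics/w1.png

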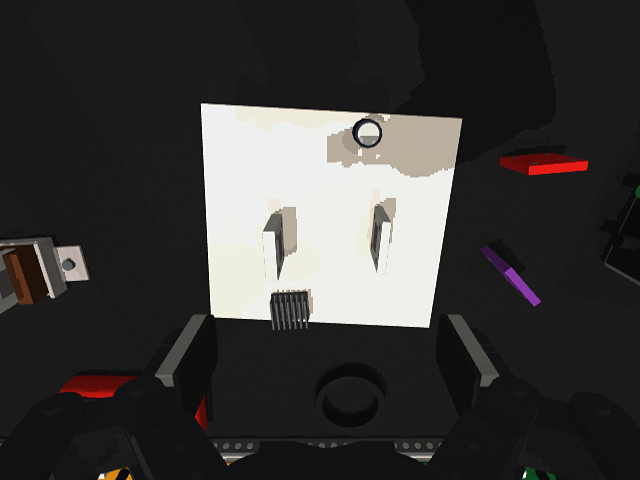

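The wrist view shows the candidates: plates at (271,247) and (382,240), purple at (511,275), red at (545,163), the heat sink at (290,310) and the capacitor at (367,132). Only the two grey ones stand on the foam. I'll crop in to see which is thicker.

```bash
python3 - <<'E'
from h import *
import pickle;c=pickle.load(open("w1.pkl","rb"));im=c["im"]
A=im[200:285,255:305];B=im[200:285,360:410]
o=np.hstack([cv2.resize(x,None,fx=7,fy=7,interpolation=cv2.INTER_NEAREST) for x in(A,B)])
for k in range(0,50,10):
  for q in(0,350): cv2.putText(o,str((255 if q==0 else 360)+k),(q+k*7,10),0,.4,(0,0,255),1);cv2.line(o,(q+k*7,0),(q+k*7,594),(0,0,255),1) if 0 else None
for k in range(0,85,10): cv2.putText(o,str(200+k),(0,k*7+5),0,.4,(0,0,255),1)
cv2.imwrite("pics/w1c.png",o)
for r in(240,250,260,270):print(r,im[r,258:290].mean(1).astype(int),im[r,370:396].mean(1).astype(int))
E
```

```text
240 [234 234 234 234 234 239 239 239 238 238 239 238 238 238 238 241 252  73
  72  80  68  44  44  63  87 131 176 172 171 170 171 171] [223 101 107  65  52  52  67 108 104  99 133 246 239 237 237 237 237 238
 245 152 170 165 243 238 237 237]
250 [234 234 234 235 236 187 242 239 239 238 238 238 238 238 239 239 243 242
  80  88  91  53  45  40  77  76 123 153 150 149 149 150] [150 101 105 109  58  64 108 104  98 169 244 239 238 238 237 237 237 238
 211 238 238 237 237 237 238 237]
260 [234 234 234 234 234 236 181 238 233 231 231 233 234 235 235 234 235 246
 112  82  86  75  54  86  82  86 246 236 238 238 233 233] [238 240 248 128 103  59  64 100 209 242 238 238 238 237 237 237 234 238
 238 237 237 237 238 237 237 237]
270 [234 234 234 234 233 233 234 227 237 236 236 236 235 236 235 233 232 233
 246  73  61  36  77 227 238 234 234 234 233 234 234 234] [238 237 237 238 240 246 116 236 240 237 237 236 236 237 237 224 238 238
 238 238 237 237 237 238 237 237]
```

View pics/w1c.png

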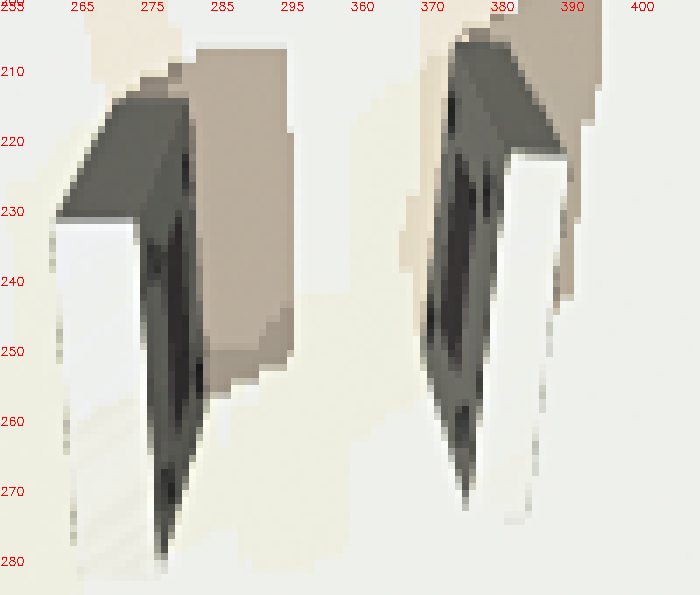

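```bash
python3 - <<'E'
from h import *
import pickle;c=pickle.load(open("w1.pkl","rb"))
for n,q in dict(thick=[(262.5,231),(273.5,231),(277.5,282.5),(265.5,282.5)],thin=[(381.5,221.5),(389.5,221.5),(384.5,274.5),(376.5,274)]).items():
    P=np.array([cast(c,x,.065) for x in q]);print(n,P[:,:2].round(4).tolist(),P.mean(0).round(4))
    e=(P[3]+P[2]-P[0]-P[1])/2;print(" len",np.linalg.norm(e),"x-dir deg",np.degrees(np.arctan2(e[1],e[0])),"thk",np.linalg.norm(P[0]-P[1]),np.linalg.norm(P[2]-P[3]))
E
```

```text
thick [[0.5191, 0.1702], [0.5191, 0.1801], [0.5697, 0.1815], [0.5696, 0.1703]] [0.5444 0.1755 0.065 ]
 len 0.05053815630507378 x-dir deg 0.8357658082707445 thk 0.00981486536621773 0.011211791293108227
thin [[0.5105, 0.2761], [0.5105, 0.2831], [0.5617, 0.2811], [0.5612, 0.2737]] [0.5359 0.2785 0.065 ]
 len 0.05100125846657844 x-dir deg -2.481852915597848 thk 0.007082082468546914 0.007461418624690135
```

Request:
{"name": "drive_tool", "arguments": {
  "rows": "50 25.5 19.5 30 0.04;50 25.5 19.5 30 0;50 0 0 40 0;50 0 0 40 0;50 0 0 30 0;50 0 0 22 0;50 0 0 13 0;50 0 0 8 0;50 0 0 0 0;50 0 0 0 0"
}}

```text
clock: 2.45
eef_pos: [0.5376, 0.2785, 0.0395]
tool_rot: [0.722, 0.692, 0.001, 0.0]
ft_force: [0.4, -1.3, 0.2]
grip_width: 0.0498
```

```bash
python3 - <<'E'
from h import *
st();c=cam("wrist");cv2.imwrite("pics/w2.png",c["im"])
E
```

```text
2.45 [0.5376 0.2785 0.0395] xyaw 87.58 F [ 0.4 -1.3  0.2] w 49.8
```

View pics/w2.png

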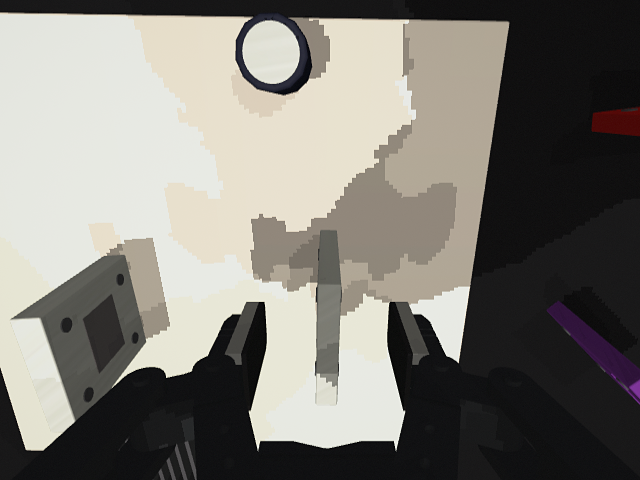

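The plate stands centred between the pads: its top runs from (328,285) to (328,403), with the pads at u = 250 and 405. I'll lower 3 mm and close.

Request:
{"name": "drive_tool", "arguments": {
  "rows": "50 0 0 3 0;0 0 0 0 0;0 0 0 0 0;0 0 0 0 0;0 0 0 0 0;0 0 0 0 0;0 0 0 0 0;0 0 0 0 0"
}}

```text
clock: 3.3
eef_pos: [0.5371, 0.2781, 0.0356]
tool_rot: [0.722, 0.692, 0.0, 0.0]
ft_force: [0.9, -0.5, 2.5]
grip_width: 0.0069
```

Request:
{"name": "drive_tool", "arguments": {
  "rows": "0 0 0 0 0;0 0 0 -15 0;0 0 0 -40 0;0 0 0 -40 0;0 0 0 -30 0;0 0 0 0 0"
}}

```text
clock: 3.9
eef_pos: [0.5394, 0.2795, 0.1655]
tool_rot: [0.722, 0.692, 0.005, 0.001]
ft_force: [0.0, 0.7, -0.2]
grip_width: 0.0073
```

```bash
python3 - <<'E'
from h import *
o=st();c=cam("top");im=c["im"]
hsv=cv2.cvtColor(im,cv2.COLOR_BGR2HSV)
m=((hsv[...,0]<20)&(hsv[...,1]>100)&(hsv[...,2]>60)).astype(np.uint8);m[:200]=0;m[260:]=0;m[:,:360]=0;m[:,475:]=0
ys,xs=np.nonzero(m);r=cv2.minAreaRect(np.c_[xs,ys].astype(np.float32));b=cv2.boxPoints(r);print(r)
for p in b:print(p,cast(c,p,.04).round(4))
# tray white/grey bright bounds in gauge area: feet holes
B=cv2.resize(im[205:255,360:475],None,fx=6.9,fy=6.9,interpolation=cv2.INTER_NEAREST);cv2.imwrite("pics/g.png",B)
E
```

```text
3.9 [0.5394 0.2795 0.1655] xyaw 87.61 F [ 0.   0.7 -0.2] w 7.3
((415.867919921875, 229.12559509277344), (22.147363662719727, 68.83332061767578), 85.10090637207031)
[380.6313  221.03159] [ 0.6025 -0.0697  0.04  ]
[449.21313 215.15314] [ 0.6146 -0.237   0.04  ]
[451.10455 237.2196 ] [ 0.5606 -0.2399  0.04  ]
[382.5227  243.09805] [ 0.5484 -0.0732  0.04  ]
```

Request:
{"name": "drive_tool", "arguments": {
  "rows": "0 -44.3 7.7 0 0;0 -44.3 7.7 0 0;0 -44.3 7.7 0 0;0 -44.3 7.7 0 0;0 -44.3 7.7 0 0;0 -44.3 7.7 0 0;0 -44.3 7.7 0 0;0 -44.3 7.7 0 0;0 -44.3 7.7 0 0;0 -44.3 7.7 0 0;0 -44.3 7.7 0 0;0 0 0 0 -0.115"
}}

```text
clock: 5.15
eef_pos: [0.5997, -0.2181, 0.1571]
tool_rot: [0.682, 0.731, -0.001, -0.001]
ft_force: [0.4, 0.0, -0.8]
grip_width: 0.0069
```

Request:
{"name": "drive_tool", "arguments": {
  "rows": "0 0 0 15 0;0 0 0 0 0;0 0 0 0 0;0 0 0 0 0"
}}

```text
clock: 5.55
eef_pos: [0.6009, -0.2118, 0.1449]
tool_rot: [0.681, 0.733, -0.0, -0.0]
ft_force: [0.1, 0.1, -0.6]
grip_width: 0.007
```

```bash
python3 - <<'E'
from h import *
st();c=cam("wrist");cv2.imwrite("pics/w3.png",c["im"])
import pickle;pickle.dump(c,open("w3.pkl","wb"))
E
```

```text
5.55 [ 0.6009 -0.2118  0.1449] xyaw 94.23 F [ 0.1  0.1 -0.6] w 7.0
```

View pics/w3.png

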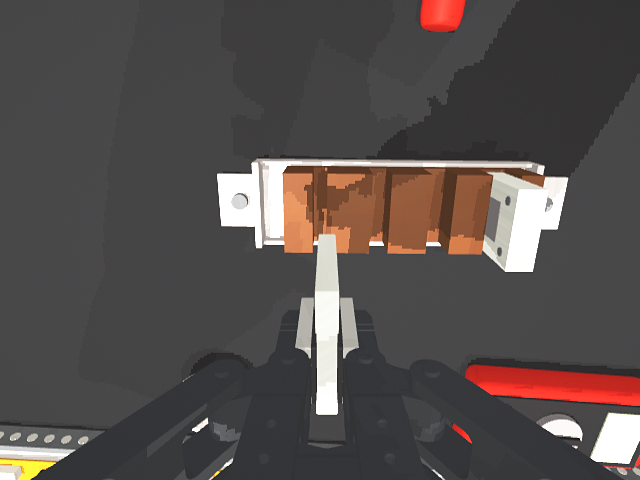

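```bash
python3 - <<'E'
from h import *
import pickle;c=pickle.load(open("w3.pkl","rb"));im=c["im"]
o=cv2.resize(im[155:265,275:400],None,fx=5.4,fy=5.4,interpolation=cv2.INTER_NEAREST)
for k in range(275,400,10): cv2.putText(o,str(k),(int((k-275)*5.4),10),0,.35,(255,255,255),1)
for k in range(165,265,10): cv2.putText(o,str(k),(0,int((k-155)*5.4)),0,.35,(255,255,255),1)
cv2.imwrite("pics/w3c.png",o)
E
```

```text
(no output)
```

View pics/w3c.png

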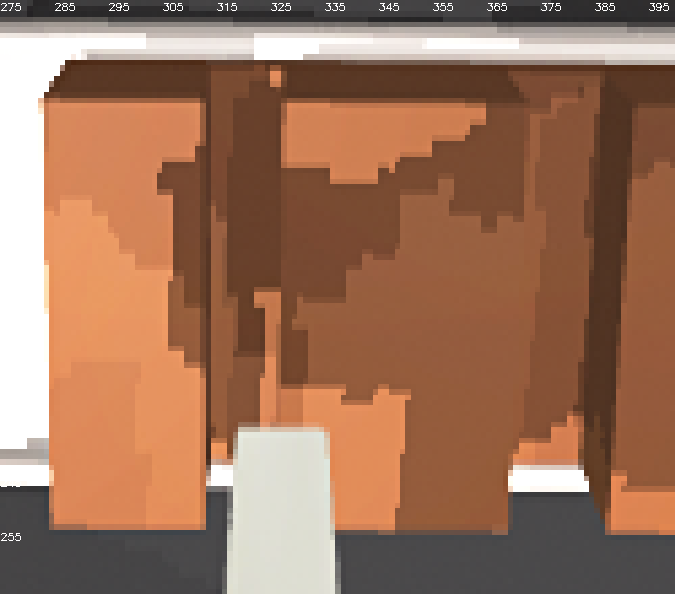

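```bash
python3 - <<'E'
from h import *
import pickle;c=pickle.load(open("w3.pkl","rb"))
def P(u,v,z=.04): return cast(c,(u,v),z)
L=[P(313,173.5),P(313,252.5)];Rr=[P(327,173.5),P(327,225)]
L12=[P(371.8,190),P(369,252.5)];R12=[P(391.8,180),P(387.2,252.5)]
for n,x in zip(("L9","R9","L12","R12"),(L,Rr,L12,R12)):print(n,x[0].round(4),x[1].round(4),"xdir",np.degrees(np.arctan2(*(x[1]-x[0])[[1,0]])))
# corners of block far/near
nl,fl=P(283,173.5),P(284.2,252.5);print("left end",nl.round(4),fl.round(4))
# plate lower near edge corners z
o=c["o"];bz=o["eef_pos"][2]-.0306
print("plate near-bottom edge:",[P(u,198+36,bz).round(4) for u in(318.5,335.5)],"tcp",o["eef_pos"])
th=np.radians(4.1);xh=np.array([np.cos(th),np.sin(th)]);yh=np.array([-xh[1],xh[0]])
print("y coords",[(n,(yh@p[:2]).round(4)) for n,x in zip(("L9","R9","L12","R12"),(L,Rr,L12,R12)) for p in x])
print("x range",xh@nl[:2],xh@fl[:2],"tcp y,x",yh@o["eef_pos"][:2],xh@o["eef_pos"][:2])
E
```

```text
L9 [ 0.5594 -0.2238  0.04  ] [ 0.6135 -0.2203  0.04  ] xdir 3.65372456823185
R9 [ 0.5588 -0.2148  0.04  ] [ 0.5932 -0.2122  0.04  ] xdir 4.321161096738694
L12 [ 0.5673 -0.185   0.04  ] [ 0.6107 -0.182   0.04  ] xdir 3.92500653603892
R12 [ 0.5598 -0.1729  0.04  ] [ 0.6097 -0.1695  0.04  ] xdir 3.7942754257065907
left end [ 0.5609 -0.243   0.04  ] [ 0.615  -0.2401  0.04  ]
plate near-bottom edge: [array([ 0.5754, -0.2178,  0.1143]), array([ 0.5748, -0.2098,  0.1143])] tcp [ 0.60089662 -0.21184821  0.14493015]
y coords [('L9', np.float64(-0.2632)), ('L9', np.float64(-0.2636)), ('R9', np.float64(-0.2542)), ('R9', np.float64(-0.2541)), ('L12', np.float64(-0.2251)), ('L12', np.float64(-0.2252)), ('R12', np.float64(-0.2124)), ('R12', np.float64(-0.2127))]
x range 0.5420510705245917 0.5962610631056687 tcp y,x -0.25426861485609287 0.5842121901247702
```

Request:
{"name": "drive_tool", "arguments": {
  "rows": "0 -4.4 -14 0 0.005;0 0 0 25 0;0 0 0 20 0;0 0 0 12 0;0 0 0 0 0;0 0 0 0 0;0 0 0 0 0"
}}

```text
clock: 6.3
eef_pos: [0.5884, -0.218, 0.0897]
tool_rot: [0.683, 0.731, 0.0, 0.001]
ft_force: [0.7, 0.3, 0.3]
grip_width: 0.0073
```

```bash
python3 - <<'E'
from h import *
st();c=cam("wrist");im=c["im"]
import pickle;pickle.dump(c,open("w4.pkl","wb"))
print(proj(c,[.5599,-.2192,.04]))
x,y=proj(c,[.5599,-.2192,.04]).astype(int)
x0,y0=x-75,max(y-50,0)
o=cv2.resize(im[y0:y0+110,x0:x0+150],None,fx=5,fy=5,interpolation=cv2.INTER_NEAREST)
for k in range(x0,x0+150,10): cv2.putText(o,str(k),(int((k-x0)*5),10),0,.35,(255,255,255),1)
for k in range(y0+10,y0+110,10): cv2.putText(o,str(k),(0,int((k-y0)*5)),0,.35,(255,255,255),1)
cv2.imwrite("pics/w4c.png",o)
E
```

```text
6.3 [ 0.5884 -0.218   0.0897] xyaw 93.92 F [0.7 0.3 0.3] w 7.3
[328.64100659 217.29535063]
```

View pics/w4c.png

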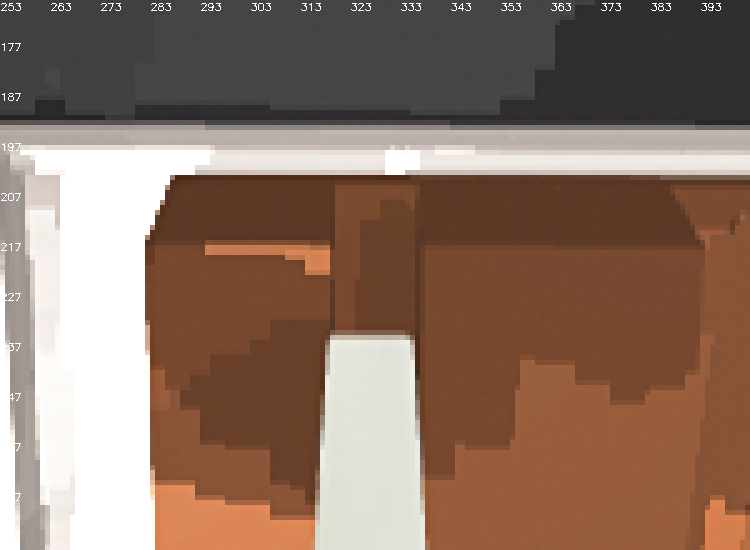

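```bash
python3 - <<'E'
from h import *
import pickle;c=pickle.load(open("w4.pkl","rb"));o=c["o"]
th=np.radians(3.9);xh=np.array([np.cos(th),np.sin(th)]);yh=np.array([-xh[1],xh[0]])
f=lambda u,v,z:((yh@cast(c,(u,v),z)[:2]).round(4),(xh@cast(c,(u,v),z)[:2]).round(4))
print("slot",f(319.2,225,.04),f(337,225,.04),"front",f(337,217.5,.04))
z=o["eef_pos"][2]-.0306
print("plate",f(318.5,236,z),f(335.7,236,z),"tcp",yh@o["eef_pos"][:2],xh@o["eef_pos"][:2])
for v in (215,225,230): print(c["im"][v,314:342].astype(int).sum(1))
E
```

```text
slot (np.float64(-0.2617), np.float64(0.5479)) (np.float64(-0.2524), np.float64(0.5479)) front (np.float64(-0.2524), np.float64(0.5438))
plate (np.float64(-0.2617), np.float64(0.5474)) (np.float64(-0.2535), np.float64(0.5474)) tcp -0.2575411214534901 0.5722572305682331
[252 222 221 223 228 172 243 237 240 240 241 211 210 213 211 214 209 211
 212 212 211 215 180 182 194 191 195 196]
[240 240 240 238 244 193 241 240 241 244 209 210 211 211 209 212 211 211
 210 211 214 214 177 208 243 239 240 241]
[232 232 233 231 234 179 243 243 240 242 208 211 209 211 212 211 210 209
 212 212 211 213 179 209 243 240 243 240]
```

Request:
{"name": "drive_tool", "arguments": {
  "rows": "0 0.5 -1.2 0 0;0 0 0 10 0;0 0 0 5 0;0 0 0 1 0;0 0 0 0 0;0 0 0 0 0"
}}

```text
clock: 6.95
eef_pos: [0.5862, -0.2174, 0.0722]
tool_rot: [0.683, 0.731, -0.0, -0.0]
ft_force: [-1.0, 1.1, -0.4]
grip_width: 0.0064
```

Request:
{"name": "drive_tool", "arguments": {
  "rows": "0 0 0 1 0;0 0 0 1 0;0 0 0 1 0;0 0 0 0 0;0 0 0 0 0"
}}

```text
clock: 7.45
eef_pos: [0.5861, -0.2174, 0.0693]
tool_rot: [0.683, 0.731, -0.0, -0.0]
ft_force: [-0.9, -0.7, -1.4]
grip_width: 0.0071
```

Request:
{"name": "drive_tool", "arguments": {
  "rows": "0 0 0 1 0;0 0 0 1 0;0 0 0 1 0;0 0 0 0 0;0 0 0 0 0"
}}

```text
clock: 7.95
eef_pos: [0.5861, -0.2174, 0.0662]
tool_rot: [0.683, 0.731, -0.0, -0.0]
ft_force: [-0.6, -0.2, -0.3]
grip_width: 0.0074
```

Request:
{"name": "drive_tool", "arguments": {
  "rows": "0 0 0 1.5 0;0 0 0 1.5 0;0 0 0 1.5 0;0 0 0 1.5 0;0 0 0 1.5 0;0 0 0 0 0;0 0 0 0 0"
}}

```text
clock: 8.65
eef_pos: [0.5861, -0.2174, 0.0588]
tool_rot: [0.683, 0.731, -0.0, -0.0]
ft_force: [0.4, 0.4, -1.0]
grip_width: 0.0071
```

Request:
{"name": "drive_tool", "arguments": {
  "rows": "0 0 0 1.5 0;0 0 0 1.5 0;0 0 0 1.5 0;0 0 0 1.5 0;0 0 0 1.5 0;0 0 0 1.5 0;0 0 0 0 0;0 0 0 0 0"
}}

```text
clock: 9.45
eef_pos: [0.5861, -0.2174, 0.0497]
tool_rot: [0.683, 0.731, -0.0, -0.0]
ft_force: [0.1, 0.5, 0.7]
grip_width: 0.0074
```

Request:
{"name": "drive_tool", "arguments": {
  "rows": "0 0 0 1 0;0 0 0 1 0;0 0 0 1 0;0 0 0 0 0;0 0 0 0 0"
}}

```text
clock: 9.95
eef_pos: [0.5861, -0.2174, 0.0467]
tool_rot: [0.683, 0.731, -0.0, -0.0]
ft_force: [0.1, -0.3, -0.7]
grip_width: 0.0071
```

Bottom is about 2 mm above the slot floor. I'll feel for the floor in small steps, then release.

Request:
{"name": "drive_tool", "arguments": {
  "rows": "0 0 0 0.7 0;0 0 0 0.7 0;0 0 0 0 0;0 0 0 0 0"
}}

```text
clock: 10.35
eef_pos: [0.5861, -0.2174, 0.0454]
tool_rot: [0.683, 0.731, -0.0, -0.0]
ft_force: [0.4, -0.9, -0.0]
grip_width: 0.0072
```

Request:
{"name": "drive_tool", "arguments": {
  "rows": "0 0 0 0.5 0;0 0 0 0 0;0 0 0 0 0"
}}

```text
clock: 10.65
eef_pos: [0.5862, -0.2174, 0.0449]
tool_rot: [0.683, 0.731, -0.0, 0.0]
ft_force: [0.5, 0.1, -0.0]
grip_width: 0.0068
```

Request:
{"name": "drive_tool", "arguments": {
  "rows": "0 0 0 0.5 0;0 0 0 0 0;0 0 0 0 0"
}}

```text
clock: 10.95
eef_pos: [0.5862, -0.2174, 0.0447]
tool_rot: [0.683, 0.731, 0.0, 0.0]
ft_force: [-0.8, 0.8, 2.9]
grip_width: 0.0068
```

Request:
{"name": "drive_tool", "arguments": {
  "rows": "12 0 0 0 0;16 0 0 0 0;20 0 0 0 0;20 0 0 0 0;20 0 0 0 0"
}}

```text
clock: 11.45
eef_pos: [0.5862, -0.2174, 0.0444]
tool_rot: [0.683, 0.731, -0.0, -0.0]
ft_force: [-0.8, 1.0, -0.7]
grip_width: 0.0204
```

Request:
{"name": "drive_tool", "arguments": {
  "rows": "20 0 0 -10 0;20 0 0 -25 0;20 0 0 -45 0;20 0 0 -45 0;50 40 -1.5 0 0;50 40 -1.5 0 0;50 40 -1.5 0 0;50 40 -1.5 0 0;50 40 -1.5 0 0;50 40 -1.5 0 0;50 40 -1.5 0 0;50 40 -1.5 0 0"
}}

```text
clock: 12.65
eef_pos: [0.5522, 0.1026, 0.1705]
tool_rot: [0.683, 0.731, 0.001, 0.0]
ft_force: [1.0, -0.6, 1.3]
grip_width: 0.0502
```

Request:
{"name": "drive_tool", "arguments": {
  "rows": "50 40 -1.5 0 0.054;50 35 -1.5 0 0;50 0 0 0 0;50 0 0 0 0;50 0 0 0 0;50 0 0 0 0"
}}

```text
clock: 13.25
eef_pos: [0.5464, 0.1746, 0.1697]
tool_rot: [0.703, 0.711, -0.0, 0.0]
ft_force: [-0.2, -0.5, 0.1]
grip_width: 0.0499
```

```bash
python3 - <<'E'
from h import *
o=st();print(shift(o,[.5455,.1755,.0355]))
E
```

```text
13.25 [0.5464 0.1746 0.1697] xyaw 90.7 F [-0.2 -0.5  0.1] w 49.9
[  1.   -0.9 134.2]
```

Request:
{"name": "drive_tool", "arguments": {
  "rows": "50 1 -0.9 40 0;50 0 0 40 0;50 0 0 30 0;50 0 0 16 0;50 0 0 8 0;50 0 0 0 0;50 0 0 0 0"
}}

```text
clock: 13.95
eef_pos: [0.5462, 0.1766, 0.0364]
tool_rot: [0.702, 0.712, 0.001, 0.0]
ft_force: [0.2, -0.8, 0.7]
grip_width: 0.0503
```

Request:
{"name": "drive_tool", "arguments": {
  "rows": "0 0 0 0 0;0 0 0 0 0;0 0 0 0 0;0 0 0 0 0;0 0 0 0 0;0 0 0 0 0;0 0 0 0 0"
}}

```text
clock: 14.65
eef_pos: [0.546, 0.1771, 0.0364]
tool_rot: [0.702, 0.712, 0.001, 0.0]
ft_force: [-0.6, -0.4, 5.0]
grip_width: 0.0094
```

Request:
{"name": "drive_tool", "arguments": {
  "rows": "0 0 0 0 0;0 0 0 -15 0;0 0 0 -40 0;0 0 0 -40 0;0 0 0 -30 0;0 -30 3 0 0;0 -40 3.6 0 0;0 -40 3.6 0 0;0 -40 3.6 0 0;0 -40 3.6 0 0;0 -40 3.6 0 0;0 -40 3.6 0 -0.054"
}}

```text
clock: 15.85
eef_pos: [0.5732, -0.0942, 0.1598]
tool_rot: [0.682, 0.731, -0.0, -0.001]
ft_force: [0.7, 0.1, -0.5]
grip_width: 0.0101
```

Request:
{"name": "drive_tool", "arguments": {
  "rows": "0 -40 3.6 0 0;0 -30 3.6 0 0;0 -15 0 0 0;0 0 0 0 0;0 0 0 0 0;0 0 0 0 0"
}}

```text
clock: 16.45
eef_pos: [0.5864, -0.1754, 0.1603]
tool_rot: [0.682, 0.731, 0.0, -0.001]
ft_force: [0.2, 0.4, -1.4]
grip_width: 0.01
```

```bash
python3 - <<'E'
from h import *
o=st();print(shift(o,[.5834,-.1775,.092]))
E
```

```text
16.45 [ 0.5864 -0.1754  0.1603] xyaw 94.01 F [ 0.2  0.4 -1.4] w 10.0
[-1.9 -3.1 68.3]
```

Request:
{"name": "drive_tool", "arguments": {
  "rows": "0 -1.9 -3 20 0.002;0 0 0 25 0;0 0 0 15 0;0 0 0 8 0;0 0 0 0 0;0 0 0 0 0;0 0 0 0 0"
}}

```text
clock: 17.15
eef_pos: [0.5848, -0.1791, 0.0938]
tool_rot: [0.683, 0.73, 0.001, 0.001]
ft_force: [-0.7, 0.9, -0.8]
grip_width: 0.01
```

```bash
python3 - <<'E'
from h import *
o=st();c=cam("wrist");im=c["im"]
import pickle;pickle.dump(c,open("w5.pkl","wb"))
x0,y0=230,175
q=cv2.resize(im[y0:y0+120,x0:x0+160],None,fx=5,fy=5,interpolation=cv2.INTER_NEAREST)
for k in range(x0,x0+160,10): cv2.putText(q,str(k),(int((k-x0)*5),10),0,.35,(255,255,255),1)
for k in range(y0+10,y0+120,10): cv2.putText(q,str(k),(0,int((k-y0)*5)),0,.35,(255,255,255),1)
cv2.imwrite("pics/w5c.png",q)
E
```

```text
17.15 [ 0.5848 -0.1791  0.0938] xyaw 93.82 F [-0.7  0.9 -0.8] w 10.0
```

View pics/w5c.png

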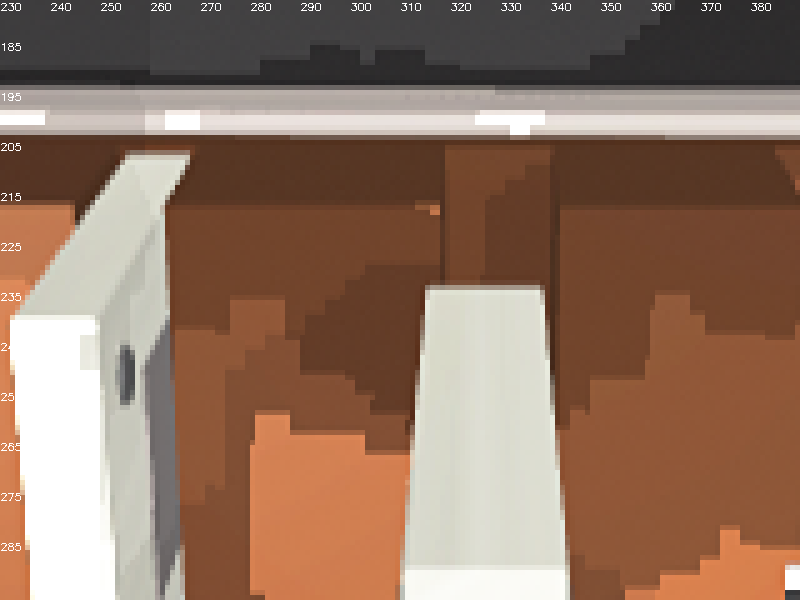

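```bash
python3 - <<'E'
from h import *
import pickle;c=pickle.load(open("w5.pkl","rb"));o=c["o"]
th=np.radians(3.9);xh=np.array([np.cos(th),np.sin(th)]);yh=np.array([-xh[1],xh[0]])
f=lambda u,v,z:((yh@cast(c,(u,v),z)[:2]).round(4),(xh@cast(c,(u,v),z)[:2]).round(4))
print("slot",f(318.3,225,.04),f(341.4,225,.04),"front",f(341,216.5,.04))
z=o["eef_pos"][2]-.0314
print("plate",f(315.4,233.5,z),f(338.6,233.5,z),"tcp",yh@o["eef_pos"][:2],xh@o["eef_pos"][:2])
for v in (225,230): print(c["im"][v,314:346].astype(int).sum(1))
E
```

```text
slot (np.float64(-0.2231), np.float64(0.5481)) (np.float64(-0.2108), np.float64(0.5481)) front (np.float64(-0.2111), np.float64(0.5434))
plate (np.float64(-0.2241), np.float64(0.5454)) (np.float64(-0.213), np.float64(0.5454)) tcp -0.21848786190469882 0.5712232583475134
[227 230 228 230 177 214 230 230 228 226 230 226 228 200 198 198 202 198
 203 200 199 201 198 198 197 204 158 173 230 226 226 227]
[199 195 196 196 158 205 220 222 218 219 215 222 190 191 191 191 192 191
 192 190 192 192 192 195 197 199 157 174 231 229 226 226]
```

Request:
{"name": "drive_tool", "arguments": {
  "rows": "0 1.6 0 0 0;0 0 0 10 0;0 0 0 7 0;0 0 0 1 0;0 0 0 0 0;0 0 0 0 0"
}}

```text
clock: 17.8
eef_pos: [0.5837, -0.1777, 0.0743]
tool_rot: [0.683, 0.73, -0.0, -0.0]
ft_force: [0.3, 1.1, 0.2]
grip_width: 0.0103
```

Request:
{"name": "drive_tool", "arguments": {
  "rows": "0 0 0 1 0;0 0 0 1 0;0 0 0 1 0;0 0 0 0 0;0 0 0 0 0"
}}

```text
clock: 18.3
eef_pos: [0.5837, -0.1776, 0.0714]
tool_rot: [0.683, 0.73, -0.0, -0.0]
ft_force: [0.1, -0.8, -1.3]
grip_width: 0.0102
```

Request:
{"name": "drive_tool", "arguments": {
  "rows": "0 0 0 1 0;0 0 0 1 0;0 0 0 1 0;0 0 0 1 0;0 0 0 0 0;0 0 0 0 0"
}}

```text
clock: 18.9
eef_pos: [0.5837, -0.1776, 0.0673]
tool_rot: [0.683, 0.73, -0.0, -0.0]
ft_force: [0.2, 0.7, -1.6]
grip_width: 0.0103
```

Request:
{"name": "drive_tool", "arguments": {
  "rows": "0 0 0 1.5 0;0 0 0 1.5 0;0 0 0 1.5 0;0 0 0 1.5 0;0 0 0 1.5 0;0 0 0 1.5 0;0 0 0 0 0;0 0 0 0 0"
}}

```text
clock: 19.7
eef_pos: [0.5837, -0.1776, 0.0584]
tool_rot: [0.683, 0.73, -0.0, -0.0]
ft_force: [0.0, 0.1, -0.7]
grip_width: 0.0105
```

Request:
{"name": "drive_tool", "arguments": {
  "rows": "0 0 0 1.5 0;0 0 0 1.5 0;0 0 0 1.5 0;0 0 0 1.5 0;0 0 0 1.5 0;0 0 0 1.5 0;0 0 0 1.5 0;0 0 0 0 0;0 0 0 0 0"
}}

```text
clock: 20.6
eef_pos: [0.5837, -0.1776, 0.0479]
tool_rot: [0.683, 0.73, -0.0, -0.0]
ft_force: [0.4, 0.0, -1.9]
grip_width: 0.0102
```

Request:
{"name": "drive_tool", "arguments": {
  "rows": "0 0 0 0.7 0;0 0 0 0.7 0;0 0 0 0 0;0 0 0 0 0"
}}

```text
clock: 21.0
eef_pos: [0.5837, -0.1776, 0.0465]
tool_rot: [0.683, 0.73, -0.0, -0.0]
ft_force: [-0.5, -0.7, -0.7]
grip_width: 0.01
```

Request:
{"name": "drive_tool", "arguments": {
  "rows": "0 0 0 0.5 0;0 0 0 0 0;0 0 0 0 0"
}}

```text
clock: 21.3
eef_pos: [0.5837, -0.1776, 0.046]
tool_rot: [0.683, 0.73, -0.0, -0.0]
ft_force: [-0.8, -0.5, -0.4]
grip_width: 0.0101
```

Request:
{"name": "drive_tool", "arguments": {
  "rows": "0 0 0 0.5 0;0 0 0 0 0;0 0 0 0 0"
}}

```text
clock: 21.6
eef_pos: [0.5837, -0.1776, 0.0455]
tool_rot: [0.683, 0.73, 0.0, -0.0]
ft_force: [-0.6, 0.4, 0.2]
grip_width: 0.0099
```

Request:
{"name": "drive_tool", "arguments": {
  "rows": "0 0 0 0.5 0;0 0 0 0 0;0 0 0 0 0"
}}

```text
clock: 21.9
eef_pos: [0.5837, -0.1776, 0.0454]
tool_rot: [0.683, 0.73, 0.0, 0.0]
ft_force: [-1.4, -0.2, 3.4]
grip_width: 0.0101
```

The plate has reached the floor (3.4 N). I'll open to only 22 mm so the fingers stay clear of the thin plate, then rise straight up.

Request:
{"name": "drive_tool", "arguments": {
  "rows": "14 0 0 0 0;18 0 0 0 0;22 0 0 0 0;22 0 0 0 0;22 0 0 0 0;22 0 0 -10 0;22 0 0 -20 0;22 0 0 -30 0;22 0 0 -30 0;22 0 0 0 0;22 0 0 0 0;22 0 0 0 0"
}}

```text
clock: 23.1
eef_pos: [0.5831, -0.1774, 0.1344]
tool_rot: [0.683, 0.73, -0.0, -0.001]
ft_force: [0.2, -0.5, -0.2]
grip_width: 0.0221
```

```bash
python3 - <<'E'
from h import *
o=st();c=cam("wrist");s=cam("side")["im"][150:250,300:420]
q=np.hstack([cv2.resize(c["im"][100:340,180:600],(420,240)),cv2.resize(s,(288,240))])
cv2.imwrite("pics/end.png",q)
E
```

```text
23.1 [ 0.5831 -0.1774  0.1344] xyaw 93.8 F [ 0.2 -0.5 -0.2] w 22.1
```

View pics/end.png

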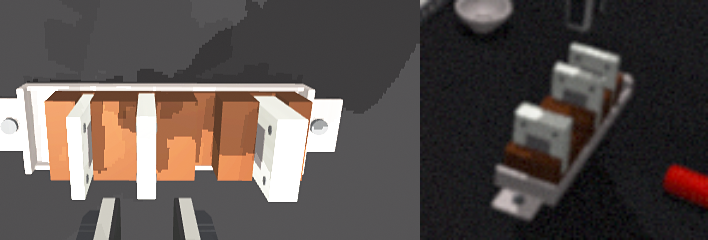

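Both plates stand upright at the same height as the fixed one, each centred in the right slot. The 15.5 mm slot is empty and the gripper is clear.

```bash
python3 -c "
from workcell import bot
print(bot.job_done())"
```

```text
the job is handed in; nothing more can be done
None
```

Both plates are in the gauge and released: the 8 mm plate in the 9.5 mm slot and the 11 mm plate in the 12.5 mm slot. I handed the job in at about 23 s on the robot's clock.

- **Finding the slots:** I located each slot with the wrist camera and lined the plate up with it. Both plates went in on the first try, with no side force readings above about 2 N.
- **Seating:** I felt each plate reach the slot floor, at 2.9 N for the 8 mm plate and 3.4 N for the 11 mm plate. The heights at contact matched the 14 mm floor.
- **Last pictures:** Both plates stand upright, about level with the fixed plate. The 15.5 mm slot is empty, and the gripper is clear with about zero force on it.
- **Not measured afterwards:** I did not measure the final tilt or centring. From the last look before each descent, both plates should be within about 2 mm of the block's middle.

No check failed or disagreed.

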